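# Unlock the vibrating table and hold its dead-man lever at run

### The arm

A 6-joint arm with a two-finger parallel gripper is mounted at the origin on the work surface. World frame = base frame: x ahead of the robot, y to its left, z up, the work surface at z = 0. Lengths are in m, angles in degrees, forces in N, time in s.
With the tool pointing down it reaches from about 0.325 to 0.875 m from the base axis. Payload 4.4 kg.
Tool frame: the origin (TCP) lies on the centre line of the jaws, within the pads' length; the fingertips stand 8 mm ahead of it and the grasp point (between the pads) lies 11 mm behind it; z points along the fingers, y is the direction in which the jaws open and shut (so a half turn about z gives the same grasp; the last joint's range is limited). The gripper opens to 85 mm and grips with 20 to 120 N. Pads are 22 mm wide; open, the fingers measure 114 mm over their backs; the gripper's body (76 mm by 85 mm) begins 54 mm behind the grasp point. The pads swing forward as they close: fully open they stand 13 mm farther back than shut.
Start: joints at [-78.008, 11.837, 88.321, -0, 79.842, -8.623], TCP at [0.202, -0.538, 0.239] pointing down, gripper open.
Joint ranges: [-156.59, 156.59], [-49.26, 127.26], [12.9, 141.05], [-63.56, 243.56], [4.71, 150.69], [-161.64, 161.64]. Speed limits (degrees/s): [159.86, 159.86, 180, 180, 180, 180].

### API

Orientations are given as a 3x3 rotation matrix whose columns are the frame's x, y, z axes.
In Python, from rig import ctrl, viewer gives the robot as it stands. The module is installed in compiled form; this text tells all that it offers.
- The arm moves only by the tool send_rows, never from a script. Its argument "targets" is a list of rows, each a list of 7 numbers: the shift along the tool's x, y, z in units of 25 mm (1.0 is 25 mm), then the turn, a rotation vector about the tool's x, y, z in units of 6 degrees (1.0 is 6 degrees), then the finger opening in mm, from 0 to 85.4. A call has 1 to 12 rows; each row shifts and turns the commanded pose from where the row before left it, along the tool's axes as they then stand; what a row does not reach is not made up. A row lasts 1/10 s, in which the tool goes at most 50 mm and 8.59 degrees, less where a joint would pass 70% of its speed; a pose out of reach is approached as far as the arm can. A call is refused whole if a number of a shift passes 1 or a number of a turn 1, either way. A call with a gripper value outside its range is refused whole. The fingers move at their own pace and stop on an object; the grip force is fixed at half the most. Time passes only in rows, so rows that do not move let the fingers close. It gives the time, the measured TCP pose, the force and the opening at its end, in the units of the state.
- ctrl.get_state(): the state, without advancing time (a new reading comes with each control period).
- viewer.camera(name): name is "scene" or "top"; returns the picture (384x512x3 uint8, blue, green, red); there is no depth.
- viewer.camera_params(name): a dict with "fov_y" (degrees; the focal length in pixels is half the picture's height over the tangent of half this angle, whatever the lens; pixels are square), "cx", "cy" (the principal point, pixels), "distortion" ([k1, k2, p1, p2, k3] as OpenCV has them; the pictures are not rectified), "extrinsics" (4x4, takes a point from camera to world coordinates). Camera axes: x right, y up, looking along -z (the intrinsics and any distortion apply to the point x, -y, -z); pixel columns grow to the right and rows downward; lengths in m; the calibration is good to about 2 mm. A picture is of the moment at which its call begins. camera_params takes no time and is no camera call.
- ctrl.job_done(): hands the job in, once; it reports no verdict.
Trained networks look in the newest picture that a camera, given by its name, has taken for a name from the list of things; names that differ only in an ending like _2 or _b are one class to them, and where a whole thing is asked for, a point or a joint stands for the part that bears it (a point fixed in the world has none). Each returns a list of dicts, best first, with "confidence" (0 to 1); they miss things now and then, are a little off and sometimes report something else, mostly with a low value. They report only what shows in the picture. A call takes as long as a camera call.
- viewer.look_for(camera, query): "extent" ([left, top, right, bottom] in pixels, round what is visible of it).
The state is a dict: "clock": time; "joint_pos": joint angles; "qvel": joint speeds; "joint_torque": joint torques, N m; "tcp_pos": TCP position; "tcp_rot": TCP orientation; "ft_force": force on the tool from outside, world axes, zero at the start; "wrist_torque": the same for the moment, N m; "finger_gap": finger opening in m.
Only numpy, scipy, OpenCV 4.12 (cv2) and the standard library are available. Lean on these libraries where they do the work, as an engineer would, in place of code of your own. Each camera call takes 0.05 s, during which the arm holds its last target.

### The job

Start the vibrating table under the closed plaster mould: draw the locking pin up out of the lever, hang it by its collar, upright, in the open notch of the parking stand and let go of it. Then swing the sprung dead-man lever round until the lever's pointer stands midway between the two studs, and keep it there: the lever springs back if let go and switches off if pushed past the studs, so finish while still holding it. Leave the other things on the bench where they are.

Things in the scene. Friction and masses are not known exactly. Their poses are not given: they have to be found in the camera images.
- console: Fixed vibrating table with lever control. Origin on the bench under the lever's vertical pivot; -x points along the lever at rest; z up. Lever: flat steel bar 26-34 mm wide, 12 thick, top at height 100, reaching 205 mm from the pivot, sweeping level over a grey quadrant housing 80 high. Deck with clamped plaster mould behind the pivot: x +90 to +390, y within 150 mm, up to 150 high.
- lever (a joint): Lever angle about the vertical pivot, rad: 0 at rest on its stop (along console -x), growing anticlockwise seen from above (grip moves to console -y) to 0.6 at the far stop. Run position 0.33: pointer midway between the studs at 0.20 and 0.46. A spring returns it: at the grip about 4 N at rest, 10 N at run, 15 N at the far stop. While the pin is in, it cannot turn.
- grip (a point): Foot of the lever's upright round black handle, 26 mm across, 60 mm tall, with a 33 mm wide, 4 mm thick steel flange at its foot. The point is at its foot on the lever's top face (height 100 mm), 160 mm from the pivot; z up. Can be pinched from above or pushed sideways.
- nose (a point): Tip of the lever's 10 mm wide pointer, 205 mm from the pivot, height 94 mm
- run_mark (a point): Point midway between the two upright steel studs (8 mm across, tops at height 110 mm, standing 214 mm from the pivot and 56 mm apart): where the tip of the pointer is at the run position
- bore (a point): Centre of the bore at the lever's top face, 70 mm from the pivot on the console's -x side, height 100 mm. The vertical bore (13 mm in the lever, 12 mm in the block beneath, down to height 50 mm) holds the pin.
- pin: Loose upright steel locking pin, about 90 g: stem 10 mm across, 45 long, below a 26 mm collar 6 thick; above it a round black knob 22 mm across, 44 tall. Origin on its axis at the collar's underside, z up: stem z -45 to 0, collar 0 to 6, knob 6 to 50 mm. At the start it sits in the bore, collar on the lever, origin at height 100; draw it 45 mm straight up to free it.
- stand: Fixed parking stand: level steel plate 56 mm wide, 10 thick, top at height 80, on a grey column at its +x end. A slot 15 wide and 40 long is cut in from its -x edge, open below and at that edge. Origin on the bench; plate x -30 to +46; slot x -30 to +10, along x, centred on y = 0. Foot plate 100 x 70 mm, 10 thick.
- notch (a point): Middle of the slot at the plate's top face (height 80 mm); x along the slot towards its closed end, z up. The pin may be lowered in straight from above or slid in from the open end; it hangs by the collar with its stem through the slot.
- jar: squat jar with a screw cap, 72 mm across, 85 mm tall; it and the parking stand may trade places (bystander); origin at its underside
- mug: white open plastic cup, 76 mm across, 85 mm tall (bystander); origin at its underside
- cast: small turned plaster cast, 68 mm across, 74 mm tall (bystander); origin at its underside
- spatula: spatula lying flat, 200 mm long (bystander); origin on the tool, near bench level
- mallet: hammer lying on the bench (bystander); origin on the tool, near bench level
- bowl: white bowl, 190 mm across, 70 mm tall (bystander); origin at its underside
- brush: brush lying on the bench (bystander); origin on the tool, near bench level

How it is judged (in metres and radians):
On the way, in this order (a step that is already met when the one before it is completed fails the run):
1. the pin is drawn clear of the bore, the lever still at rest (z of pin in the frame of bore above 0.046 m and value of joint lever below 0.1 rad), for 0.05 s.
2. the pin hangs upright in the notch of the stand, let go, the lever still at rest (x of pin in the frame of notch between -0.022 and 0.02 m and y of pin in the frame of notch between -0.005 and 0.005 m and z of pin in the frame of notch between -0.003 and 0.004 m and angle between pin's own z axis and vertical below 0.12 rad and contact force between the fingers and pin below 0.1 N and value of joint lever below 0.1 rad), for 0.2 s.
At the end, for the whole second after the job is handed in: The gripper still holds the lever (over 3 N) steady at 0.24 to 0.42 rad, pointer between the studs; the pin hangs upright (0.12 rad), untouched and still, inside the notch: within 5 mm of its centre line, collar within 4 mm of the plate. Bystanders moved under 3 cm (x of pin in the frame of notch between -0.022 and 0.02 m and y of pin in the frame of notch between -0.005 and 0.005 m and z of pin in the frame of notch between -0.003 and 0.004 m and angle between pin's own z axis and vertical below 0.12 rad and contact force between the fingers and pin below 0.1 N and value of joint lever between 0.24 and 0.42 rad and velocity of joint lever between -0.1 and 0.1 rad/s and contact force between the fingers and console above 3 N and linear speed of pin below 0.03 m/s); the arm keeps its last pose, push and grip.
It fails at once if a bystander was moved more than 3 cm (distance of any of jar, mug, cast, spatula, mallet, bowl, brush from where it was at the start of the episode above 0.03 m).
It also fails if it takes over 51 s, if anything falls off the work surface, if the arm or the gripper's body presses on something with over 40 N, if the wrist force passes 120 N, or if a joint passes its speed limit or range.

## Working session

There is one attempt and no reset: what is moved stays moved. The work goes in short steps, Python scripts to look and compute and a tool call to move; the robot and the scene stay as the last step left them, time stands still between calls to the robot, and variables do not carry over. Pictures are saved under pics/ and viewed, and the job is handed in when it is done.

Besides the shell and the picture viewer there is one more tool, called after ">>>" as name(argument=value, ...), one argument or row to a line, values as JSON. send_rows: Moves the arm, as the interface text tells. Its arguments: {"type":"object","properties":{"targets":{"type":"array","items":{"type":"array","items":{"type":"number"}}}},"required":["targets"]}

```bash
mkdir -p pics; ls
python3 - <<'E'
from rig import ctrl, viewer
import cv2
for n in("scene","top"):
    cv2.imwrite(f"pics/{n}0.png",viewer.camera(n))
    print(n,viewer.camera_params(n))
    for q in("console","pin","stand","jar","lever","bowl","mug"):
        print(q,[(round(d["confidence"],2),[round(float(v)) for v in d["extent"]]) for d in viewer.look_for(n,q)[:2]])
print(ctrl.get_state())
E
```

```text
pics
scene {'fov_y': 50.55756989784576, 'cx': 259.3476160146448, 'cy': 187.51153939268758, 'distortion': array([-0.05847938,  0.        ,  0.        ,  0.        ,  0.        ]), 'extrinsics': array([[ 0.07277107, -0.70354413,  0.70691585,  1.46298735],
       [ 0.99714863,  0.06551887, -0.03744173, -0.06962183],
       [-0.01997442,  0.70762485,  0.70630595,  1.03855446],
       [ 0.        ,  0.        ,  0.        ,  1.        ]])}
console [(0.69, [231, 161, 392, 350])]
pin []
stand [(0.68, [354, 166, 373, 201]), (0.66, [268, 159, 300, 219])]
jar [(0.64, [161, 196, 185, 228])]
lever [(0.55, [268, 162, 298, 216])]
bowl [(0.88, [74, 181, 133, 228])]
mug [(0.62, [149, 229, 176, 262])]
top {'fov_y': 45.57145568002868, 'cx': 254.07602217044692, 'cy': 196.73698940938297, 'distortion': array([-0.05592113,  0.        ,  0.        ,  0.        ,  0.        ]), 'extrinsics': array([[-0.0034336 ,  0.9976629 , -0.06824182,  0.42454181],
       [-0.99997553, -0.00384143, -0.0058458 , -0.01551523],
       [-0.00609429,  0.06822008,  0.99765168,  1.6343335 ],
       [ 0.        ,  0.        ,  0
[... 443 characters left out ...]
       7.98440457e+01, -8.62410630e+00]), 'qvel': array([-0.02509565,  0.07193753,  0.00117028,  0.06600838, -0.08817812,
       -0.05879363]), 'joint_torque': array([ 2.19979966e-04, -3.82993376e+01, -2.91955966e+01, -3.91956783e-04,
        6.65683056e-04,  2.51506165e-06]), 'tcp_pos': array([ 0.20246887, -0.53818131,  0.23930065]), 'tcp_rot': array([[ 9.35945225e-01,  3.52145618e-01,  9.47471073e-06],
       [ 3.52145618e-01, -9.35945225e-01,  1.20515971e-05],
       [ 1.31117274e-05, -7.94315691e-06, -1.00000000e+00]]), 'ft_force': array([ 0.32795018, -0.02249997,  0.03290207]), 'wrist_torque': array([ 1.94940387e-05,  1.80120406e-02, -6.68746515e-02]), 'finger_gap': 0.08538606519931502}
```

Run:
```python
import cv2
t=cv2.imread("pics/top0.png"); s=cv2.imread("pics/scene0.png")
cv2.imwrite("pics/t1.png",cv2.resize(t[40:250,120:310],None,fx=3.9,fy=2.85*0+2.85,interpolation=cv2.INTER_CUBIC)[:600] if 0 else cv2.resize(t[140:250,120:310],None,fx=4,fy=4,interpolation=cv2.INTER_CUBIC))
cv2.imwrite("pics/s1.png",cv2.resize(s[150:290,220:400],None,fx=4,fy=4,interpolation=cv2.INTER_CUBIC))
```

```text
(no output)
```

View pics/top0.png

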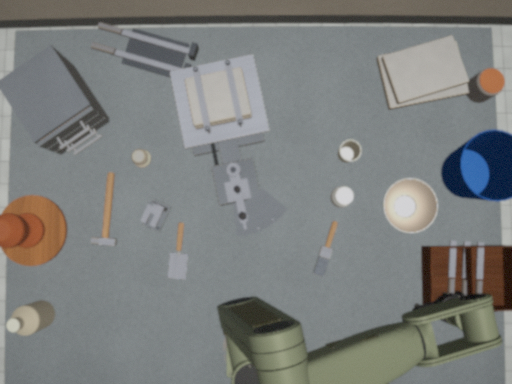

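View pics/scene0.png

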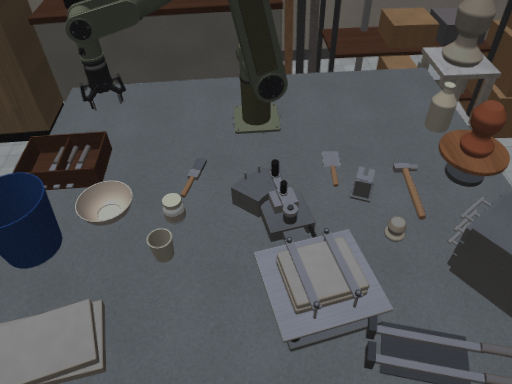

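View pics/t1.png

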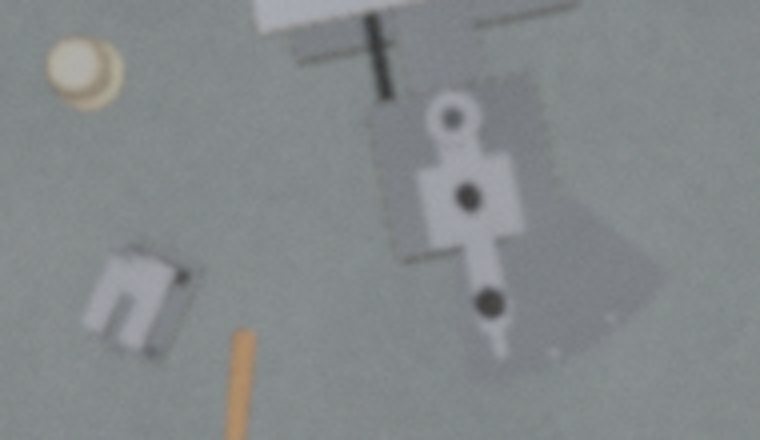

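View pics/s1.png

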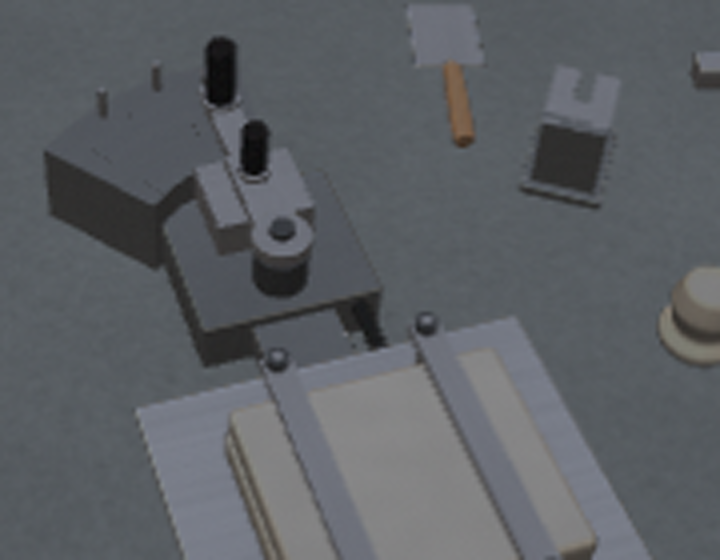

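```bash
cat > h.py <<'E'
import numpy as np, cv2
from rig import ctrl, viewer
P={n:viewer.camera_params(n) for n in("scene","top")}
def K(n):
    p=P[n]; f=192/np.tan(np.radians(p["fov_y"]/2)); return np.array([[f,0,p["cx"]],[0,f,p["cy"]],[0,0,1]])
def proj(n,X):
    E=P[n]["extrinsics"]; F=np.diag([1,-1,-1.])
    R=F@E[:3,:3].T; t=-R@E[:3,3]
    return cv2.projectPoints(np.atleast_2d(np.array(X,float)),cv2.Rodrigues(R)[0],t,K(n),P[n]["distortion"])[0][:,0]
def back(n,uv,z):
    E=P[n]["extrinsics"]; u=cv2.undistortPoints(np.array([[uv]],float),K(n),P[n]["distortion"])[0,0]
    d=E[:3,:3]@np.array([u[0],-u[1],-1]); o=E[:3,3]; return o+d*(z-o[2])/d[2]
def tc(x,y): return ((x+.5)/4-.5+120,(y+.5)/4-.5+140)
def sc(x,y): return ((x+.5)/4-.5+220,(y+.5)/4-.5+150)
def fr(q,p): c,s=np.cos(q[2]),np.sin(q[2]); return np.array([q[0]+c*p[0]-s*p[1],q[1]+s*p[0]+c*p[1],p[2]])
E
cat > fit.py <<'E'
from h import *
from scipy.optimize import least_squares
def fit(obs,q0):
    r=lambda q:np.concatenate([proj(n,fr(q,p))[0]-uv for n,uv,p in obs])
    s=least_squares(r,q0,loss='soft_l1'); print(s.x[:2],np.degrees(s.x[2])); print(np.round(r(s.x).reshape(-1,2),1).tolist()); return s.x
g=-0.160;a2=np.radians
st=lambda a:np.array([-.214*np.cos(a),-.214*np.sin(a),.110])
c=[("top",tc(468,197),(-.07,0,.14)),("top",tc(490,303),(g,0,.15)),("top",tc(503,357),(-.205,0,.094)),("top",tc(555,354),st(.2)),("top",tc(612,317),st(.46)),
("scene",sc(257,127),(-.07,0,.148)),("scene",sc(221,44),(g,0,.158)),("scene",sc(156,65),st(.2)),("scene",sc(101,92),st(.46)),("scene",sc(253,176),(-.07,0,.102)),("scene",sc(221,102),(g,0,.102))]
q=fit(c,[.6,.03,0.2])
s=[("top",tc(84,323),(-.03,.028,.08)),("top",tc(142,353),(-.03,-.028,.08)),("top",tc(122,253),(.046,.028,.08)),("top",tc(182,275),(.046,-.028,.08)),("top",tc(127,295),(.01,0,.08)),
("scene",sc(620,79),(-.03,.028,.08)),("scene",sc(558,64),(-.03,-.028,.08)),("scene",sc(607,131),(.046,.028,.08)),("scene",sc(543,120),(.046,-.028,.08)),("scene",sc(581,101),(.01,0,.08))]
w=fit(s,[.45,.3,-.4])
for n,p in dict(bore=(-.07,0,.1),grip=(g,0,.1),mark=fr((0,0,.33),(-.205,0,.094))).items(): print(n,fr(q,p))
print("notch",fr(w,(-.01,0,.08)))
for nm,u in (("jar",(342,196)),("cast",(140,157)),("spathandle",(181,225))):print(nm,back("top",u,.04))
E
python3 fit.py
```

```text
[0.62195174 0.06909792] 12.5811990862107
[[-1.0, -0.2], [-0.6, -0.1], [-0.4, -0.1], [-0.7, -0.7], [-0.8, -0.3], [-0.7, 0.5], [-0.7, 0.8], [-0.9, -0.4], [-0.5, -0.6], [-0.0, -1.5], [-0.8, -1.2]]
[0.46524217 0.34836213] -25.536464886830583
[[-1.6, 0.4], [-1.4, -0.1], [-1.3, -2.2], [-1.7, -0.7], [0.1, 0.3], [-0.4, -0.3], [-0.8, -0.2], [-1.1, 1.1], [-1.6, -0.2], [-0.8, -0.3]]
bore [0.55363256 0.05385031 0.1       ]
grip [0.46579361 0.03424624 0.1       ]
mark [ 0.44713958 -0.03798014  0.094     ]
notch [0.45621906 0.35267299 0.08      ]
jar [ 0.53499866 -0.31391306  0.04      ]
cast [0.67601773 0.39680304 0.04      ]
spathandle [0.43569044 0.24926203 0.04      ]
```

Run:
```python
import cv2,numpy as np
t=cv2.imread("pics/top0.png"); s=cv2.imread("pics/scene0.png")
from h import *
q=(.4652,.3484,np.radians(-25.5))
def ov(n,im,x0,y0,w,h):
    k=12;c=cv2.resize(im[y0:y0+h,x0:x0+w],None,fx=k,fy=k,interpolation=cv2.INTER_CUBIC); c=cv2.convertScaleAbs(c,alpha=1.5); d=c.copy()
    L=[(-.03,.028),(.046,.028),(.046,-.028),(-.03,-.028),(-.03,-.0075),(.0025,-.0075),(.01,0),(.0025,.0075),(-.03,.0075)]
    p=np.array([proj(n,fr(q,(a,b,.08)))[0] for a,b in L]); p=((p-[x0,y0]+.5)*k).astype(np.int32)
    cv2.polylines(d,[p],True,(0,0,255),1); return np.hstack([c,d])
cv2.imwrite("pics/ot.png",ov("top",t,138,196,32,40)); cv2.imwrite("pics/os.png",ov("scene",s,348,160,32,44))
```

```text
(no output)
```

View pics/ot.png

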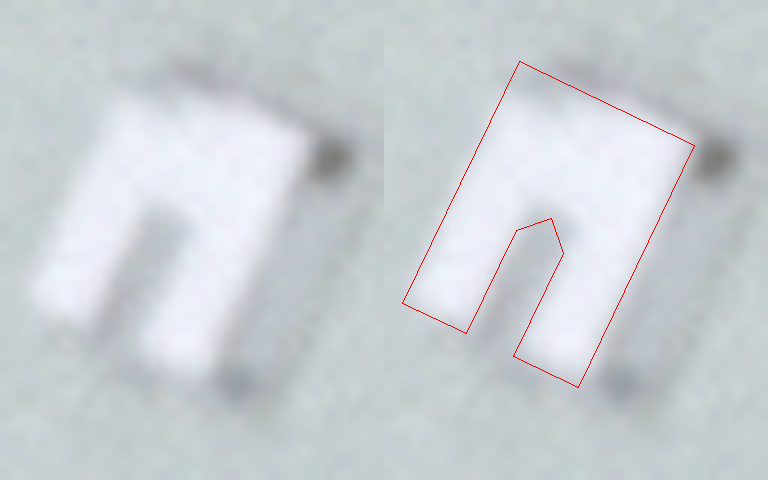

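View pics/os.png

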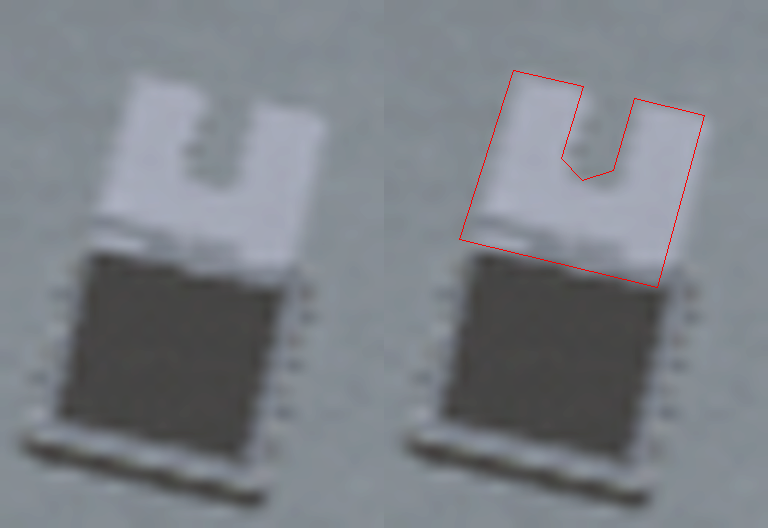

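```bash
cat > ref.py <<'E'
from h import *
from scipy.optimize import minimize
k=8
def poly(n,q,L,z=.08): return np.array([proj(n,fr(q,(a,b,z)))[0] for a,b in L])
L=[(-.03,.028),(.042,.028),(.042,-.028),(-.03,-.028),(-.03,-.0075),(.01,-.0075),(.01,.0075),(-.03,.0075)]
O=[(-.038,.034),(.03,.034),(.03,-.034),(-.038,-.034)]
I=[(-.03,.028),(.03,.028),(.03,-.028),(-.03,-.028),(-.03,-.0075),(.01,-.0075),(.01,.0075),(-.03,.0075)]
def run(n,f,x0,y0,w,h):
    im=cv2.cvtColor(cv2.imread(f),cv2.COLOR_BGR2GRAY)[y0:y0+h,x0:x0+w]; im=cv2.resize(im,None,fx=k,fy=k,interpolation=cv2.INTER_CUBIC).astype(float)
    def m(q,L):
        p=((poly(n,q,L)-[x0,y0]+.5)*k-.5); z=np.zeros(im.shape,np.uint8); cv2.fillPoly(z,[np.round(p*16).astype(np.int32)],255,cv2.LINE_AA,4); return cv2.GaussianBlur(z.astype(float)/255,(0,0),.6*k)
    def cost(v):
        q=(v[0]/1e3,v[1]/1e3,np.radians(v[2])); i=m(q,I); o=m(q,O); A=np.stack([i.ravel(),np.ones(i.size)],1); wt=o.ravel()
        sw=np.sqrt(wt); c,*_=np.linalg.lstsq(A*sw[:,None],im.ravel()*sw,rcond=None); r=(A@c-im.ravel()); return (wt*r*r).sum()/wt.sum()
    best=min((minimize(cost,[465,348+d,y],method="Nelder-Mead",options=dict(initial_simplex=[[465,348+d,y],[468,348+d,y],[465,351+d,y],[465,348+d,y+3]],xatol=.05,fatol=.01)) for y in(-21,-25) for d in(-2,2)),key=lambda r:r.fun)
    print(n,best.x,best.fun); return best.x
if __name__=="__main__":
    a=run("top","pics/top0.png",136,192,40,46); b=run("scene","pics/scene0.png",346,158,36,40)
    for q in(a,b): print(fr((q[0]/1e3,q[1]/1e3,np.radians(q[2])),(-.01,0,.08)))
E
python3 ref.py
```

```text
top [467.91896857 347.55608009 -25.1927059 ] 14.381218985285006
scene [467.8492353  350.32931315 -24.65819756] 3.8099285277125152
[0.45887016 0.35181272 0.08      ]
[0.45876111 0.35450135 0.08      ]
```

```bash
cat > plan.py <<'E'
import sys
from h import *
def plan(x,y,z,yaw=None,n=None):
    s=ctrl.get_state(); p=s["tcp_pos"]; R=s["tcp_rot"]
    d=R.T@(np.array([x,y,z])-p)/.025; cy=np.degrees(np.arctan2(R[1,0],R[0,0]))
    print("t",round(s["clock"],2),"tcp",np.round(p,4),"yaw",round(cy,2),"tilt",np.round(R[:2,2],4),"F",np.round(s["ft_force"],1),"gap",round(s["finger_gap"],4))
    print("delta units tool axes",np.round(d,2),"zturn units",None if yaw is None else round((cy-yaw)/6,2))
if __name__=="__main__":
    a=[float(v) for v in sys.argv[1:]]; plan(*a)
E
python3 plan.py .5536 .0539 .239 12.58
```

```text
t 0.8 tcp [ 0.2025 -0.5382  0.2393] yaw 20.62 tilt [0. 0.] F [ 0.3 -0.   0. ] gap 0.0854
delta units tool axes [ 2.149e+01 -1.722e+01  1.000e-02] zturn units 1.34
```

>>> send_rows(
  targets=[
    [0.9,-0.72,0,0,0,0,85],
    [0.9,-0.72,0,0,0,0,85],
    [0.9,-0.72,0,0,0,0,85],
    [0.9,-0.72,0,0,0,0,85],
    [0.9,-0.72,0,0,0,0,85],
    [0.9,-0.72,0,0,0,0,85],
    [0.9,-0.72,0,0,0,0,85],
    [0.9,-0.72,0,0,0,0,85],
    [0.9,-0.72,0,0,0,0,85],
    [0.9,-0.72,0,0,0,0,85],
    [0.9,-0.72,0,0,0,0,85],
    [0.9,-0.72,0,0,0,0,85],
  ],
)

```text
clock: 2.0
tcp_pos: [0.3796, -0.2399, 0.2395]
tcp_rot: [[0.936, 0.352, 0.0], [0.352, -0.936, -0.0], [0.0, 0.001, -1.0]]
ft_force: [1.0, -1.6, 0.4]
finger_gap: 0.0848
```

>>> send_rows(
  targets=[
    [0.9,-0.72,0,0,0,0,85],
    [0.9,-0.72,0,0,0,0,85],
    [0.9,-0.72,0,0,0,0,85],
    [0.9,-0.72,0,0,0,0,85],
    [0.9,-0.72,0,0,0,0,85],
    [0.9,-0.72,0,0,0,0,85],
    [0.9,-0.72,0,0,0,0,85],
    [0.9,-0.72,0,0,0,0,85],
    [0.9,-0.72,0,0,0,0,85],
    [0.9,-0.72,0,0,0,0,85],
    [0.5,-0.4,0,0,0,0.7,60],
    [0,0,0,0,0,0.6,60],
  ],
)

```text
clock: 3.2
tcp_pos: [0.5354, 0.0225, 0.2393]
tcp_rot: [[0.975, 0.222, 0.001], [0.222, -0.975, 0.001], [0.001, -0.0, -1.0]]
ft_force: [0.1, 1.4, 0.2]
finger_gap: 0.0603
```

```bash
python3 plan.py .5536 .0539 .124 12.58
python3 - <<'E'
from h import *
for n in("top","scene"):
    im=viewer.camera(n); cv2.imwrite(f"pics/{n}1.png",im)
a=cv2.imread("pics/top1.png")[130:240,170:270];b=cv2.imread("pics/scene1.png")[120:230,220:320]
cv2.imwrite("pics/c1.png",cv2.resize(np.hstack([a,b]),None,fx=4,fy=4,interpolation=cv2.INTER_CUBIC))
E
```

```text
t 3.2 tcp [0.5354 0.0225 0.2393] yaw 12.82 tilt [0.0007 0.0006] F [0.1 1.4 0.2] gap 0.0603
delta units tool axes [ 0.99 -1.06  4.62] zturn units 0.04
```

View pics/c1.png

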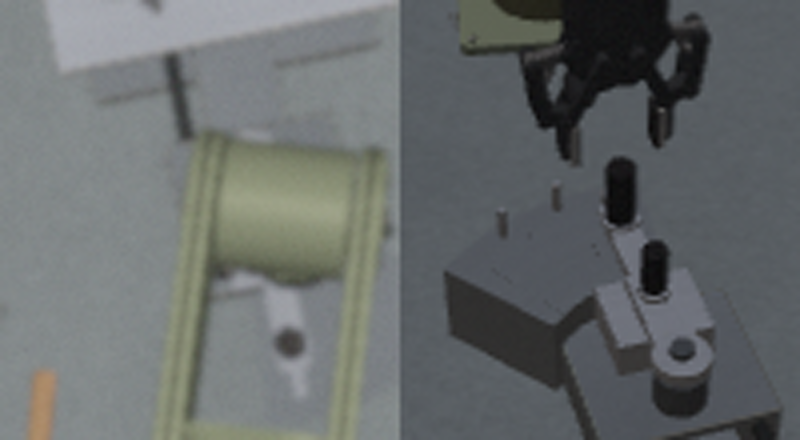

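>>> send_rows(
  targets=[
    [0.5,-0.53,0,0,0,0,60],
    [0.5,-0.53,0,0,0,0,60],
    [0,0,0.7,0,0,0,60],
    [0,0,0.7,0,0,0,60],
    [0,0,0.4,0,0,0,60],
    [0,0,0,0,0,0,60],
  ],
)

```text
clock: 3.9
tcp_pos: [0.5515, 0.0516, 0.1924]
tcp_rot: [[0.975, 0.222, -0.004], [0.222, -0.975, 0.0], [-0.004, -0.001, -1.0]]
ft_force: [0.3, 0.6, 0.2]
finger_gap: 0.06
```

```bash
cat > shot.py <<'E'
import sys
from h import *
n,f,x0,y0,w,h,k=sys.argv[1],sys.argv[2],*map(int,sys.argv[3:8])
im=viewer.camera(n); cv2.imwrite(f"pics/{f}_full.png",im)
cv2.imwrite(f"pics/{f}.png",cv2.resize(im[y0:y0+h,x0:x0+w],None,fx=k,fy=k,interpolation=cv2.INTER_CUBIC))
E
python3 plan.py .5536 .0539 .124 12.58; python3 shot.py scene a2 230 120 100 90 7
python3 - <<'E'
from h import *
s=ctrl.get_state();p=s["tcp_pos"];R=s["tcp_rot"]
for d in(-.019,0,.008):print(proj("scene",p+R[:,2]*d))
E
```

```text
t 3.9 tcp [0.5515 0.0516 0.1924] yaw 12.82 tilt [-0.0041  0.0002] F [0.3 0.6 0.2] gap 0.06
delta units tool axes [ 0.11 -0.07  2.74] zturn units 0.04
[[282.80299002 166.3483477 ]]
[[282.67481871 170.95722259]]
[[282.6215685  172.86839716]]
```

View pics/a2.png

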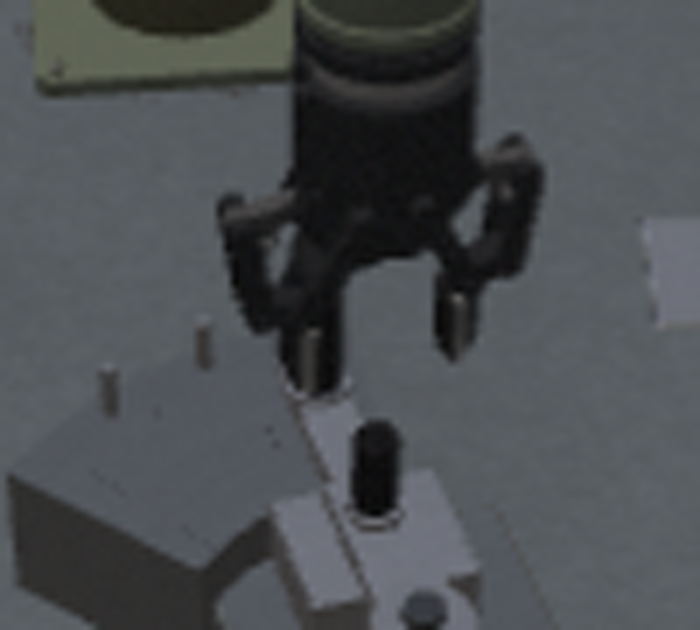

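>>> send_rows(
  targets=[
    [0.1,0,0.7,0,0,0,50],
    [0,0,0.7,0,0,0,50],
    [0,0,0.7,0,0,0,50],
    [0,0,0.5,0,0,0,40],
    [0,0,0.1,0,0,0,34],
    [0,0,0,0,0,0,34],
  ],
)

```text
clock: 4.55
tcp_pos: [0.5557, 0.0523, 0.1271]
tcp_rot: [[0.975, 0.222, 0.0], [0.222, -0.975, -0.0], [0.0, 0.0, -1.0]]
ft_force: [0.6, -0.5, 0.4]
finger_gap: 0.0341
```

```bash
python3 plan.py .5536 .0539 .124 12.58; python3 shot.py scene a3 230 120 100 90 7
```

```text
t 4.55 tcp [0.5557 0.0523 0.1271] yaw 12.81 tilt [ 0.0002 -0.    ] F [ 0.6 -0.5  0.4] gap 0.0341
delta units tool axes [-0.07 -0.08  0.12] zturn units 0.04
```

View pics/a3.png

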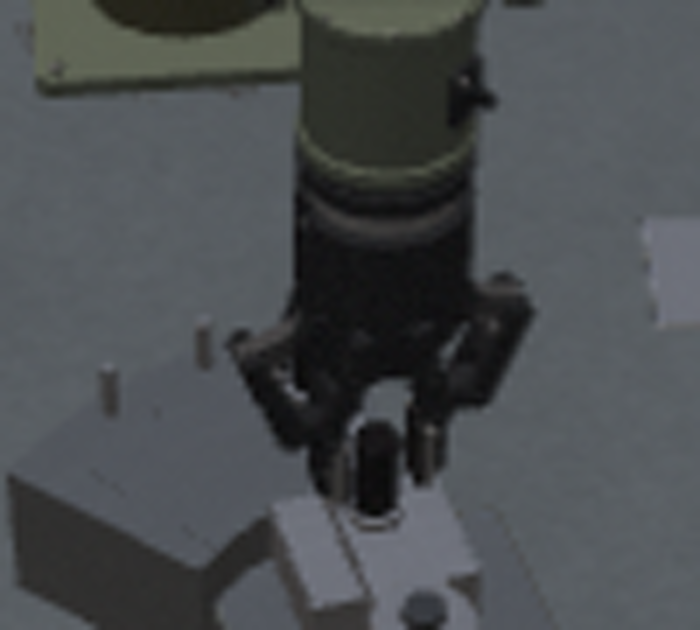

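>>> send_rows(
  targets=[
    [-0.06,0.08,0.1,0,0,0,34],
    [0,0,0,0,0,0,30],
    [0,0,0,0,0,0,24],
    [0,0,0,0,0,0,15],
    [0,0,0,0,0,0,10],
    [0,0,0,0,0,0,10],
  ],
)

```text
clock: 5.2
tcp_pos: [0.5547, 0.0504, 0.1249]
tcp_rot: [[0.975, 0.222, 0.001], [0.222, -0.975, 0.0], [0.001, -0.0, -1.0]]
ft_force: [-1.3, 1.3, 4.4]
finger_gap: 0.0203
```

```bash
python3 plan.py .5536 .0539 .124 12.58; python3 shot.py scene a4 230 120 100 90 7
```

```text
t 5.2 tcp [0.5547 0.0504 0.1249] yaw 12.82 tilt [0.0006 0.0005] F [-1.3  1.3  4.4] gap 0.0203
delta units tool axes [-0.01 -0.14  0.04] zturn units 0.04
```

View pics/a4.png

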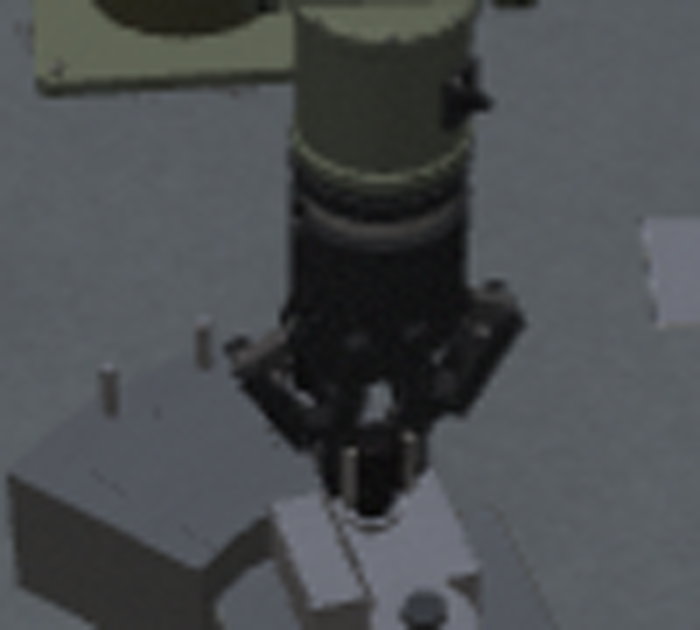

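>>> send_rows(
  targets=[
    [0,0,-0.2,0,0,0,10],
    [0,0,-0.4,0,0,0,10],
    [0,0,-0.5,0,0,0,10],
    [0,0,-0.5,0,0,0,10],
    [0,0,-0.5,0,0,0,10],
    [0,0,-0.5,0,0,0,10],
    [0,0,-0.4,0,0,0,10],
    [0,0,0,0,0,0,10],
  ],
)

```text
clock: 6.05
tcp_pos: [0.5558, 0.05, 0.2018]
tcp_rot: [[0.975, 0.222, 0.004], [0.222, -0.975, -0.0], [0.004, 0.001, -1.0]]
ft_force: [-0.1, 1.3, -0.3]
finger_gap: 0.0205
```

```bash
python3 plan.py .4588 .3531 .20 ; python3 shot.py scene a5 230 90 100 90 7
```

```text
t 6.05 tcp [0.5558 0.05   0.2018] yaw 12.81 tilt [ 0.0044 -0.0004] F [-0.1  1.3 -0.3] gap 0.0205
delta units tool axes [ -1.1  -12.68   0.05] zturn units None
```

View pics/a5.png

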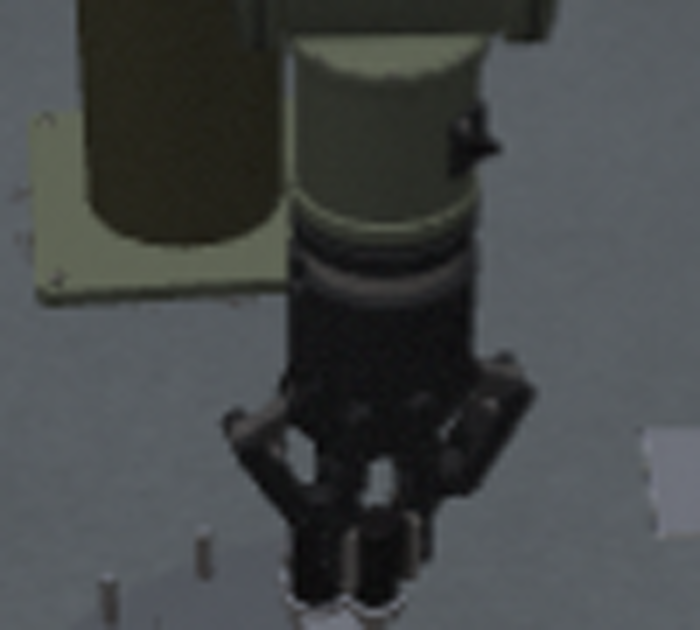

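>>> send_rows(
  targets=[
    [-0.05,-0.4,0,0,0,0,10],
    [-0.08,-0.8,0,0,0,0,10],
    [-0.08,-0.9,0,0,0,0,10],
    [-0.08,-0.9,0,0,0,0,10],
    [-0.08,-0.9,0,0,0,0,10],
    [-0.08,-0.9,0,0,0,0,10],
    [-0.08,-0.9,0,0,0,0,10],
    [-0.08,-0.9,0,0,0,0,10],
    [-0.08,-0.9,0,0,0,0,10],
    [-0.08,-0.9,0,0,0,0,10],
    [-0.08,-0.9,0,0,0,0,10],
    [-0.08,-0.9,0,0,0,0,10],
  ],
)

```text
clock: 7.3
tcp_pos: [0.4735, 0.2948, 0.1981]
tcp_rot: [[0.975, 0.222, -0.002], [0.222, -0.975, -0.001], [-0.003, 0.0, -1.0]]
ft_force: [-0.1, -0.4, -0.3]
finger_gap: 0.0202
```

>>> send_rows(
  targets=[
    [-0.08,-0.9,0,0,0,0,10],
    [-0.08,-0.7,0,0,0,0,10],
    [-0.06,-0.5,0,0,0,0,10],
    [-0.04,-0.3,0,0,0,0,10],
    [0,0,0,0,0,0,10],
    [0,0,0,0,0,0,10],
  ],
)

```text
clock: 7.9
tcp_pos: [0.4555, 0.3503, 0.199]
tcp_rot: [[0.975, 0.222, -0.0], [0.222, -0.975, -0.001], [-0.0, 0.001, -1.0]]
ft_force: [-0.2, 0.7, 0.1]
finger_gap: 0.0209
```

```bash
python3 plan.py .4588 .350 .20 ; python3 shot.py scene a6 310 110 100 90 7;python3 shot.py top a6t 110 170 100 90 7
```

```text
t 7.9 tcp [0.4555 0.3503 0.199 ] yaw 12.81 tilt [-0.0002 -0.0007] F [-0.2  0.7  0.1] gap 0.0209
delta units tool axes [ 0.13  0.04 -0.04] zturn units None
```

View pics/a6.png

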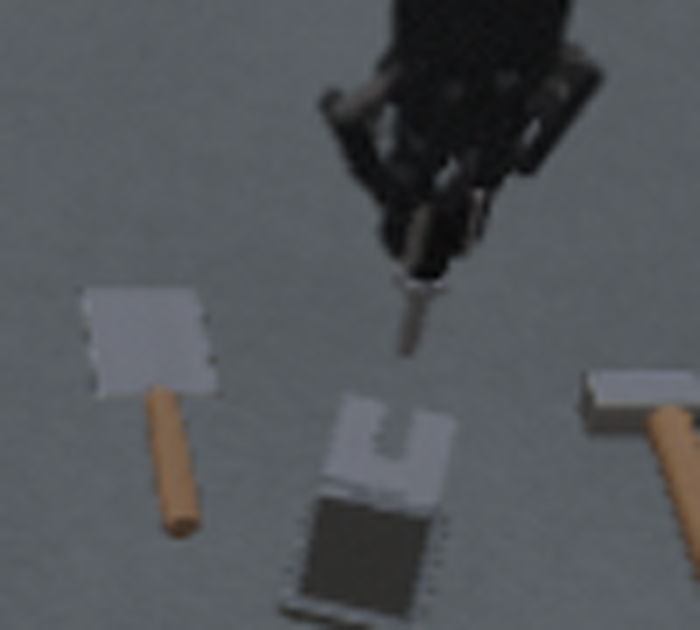

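View pics/a6t.png

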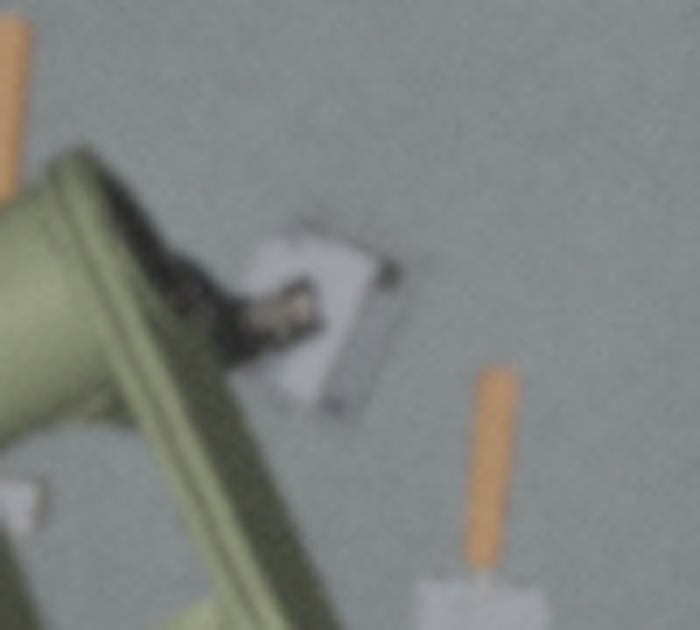

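```bash
python3 - <<'E'
from h import *
o=lambda x,y:((x+.5)/7-.5+310,(y+.5)/7-.5+110)
p=ctrl.get_state()["tcp_pos"];print(p)
for z,uv in((.1291,o(407,353)),(.1741,o(425,287))):
    print(z,"seen",uv,"pred",proj("scene",(p[0],p[1],z)),"back",back("scene",uv,z))
E
python3 - <<'E'
import sys;sys.path.insert(0,'.')
import os;os.chdir('.')
from ref import *
b=run("scene","pics/a6_full.png",346,158,36,40);print(fr((b[0]/1e3,b[1]/1e3,np.radians(b[2])),(-.01,0,.08)))
E
```

```text
[0.45583239 0.35002798 0.19919927]
0.1291 seen (367.7142857142857, 160.0) pred [[366.69533565 160.17571702]] back [0.45526634 0.35370279 0.1291    ]
0.1741 seen (370.2857142857143, 150.57142857142856) pred [[368.92731887 149.91042486]] back [0.4595836  0.35360085 0.1741    ]
scene [468.05276889 350.41881636 -24.00560315] 4.094567459218641
[0.45891771 0.35448708 0.08      ]
```

>>> send_rows(
  targets=[
    [0.12,-0.01,0,0,0,0,10],
    [0,0,0.6,0,0,0,10],
    [0,0,0.6,0,0,0,10],
    [0,0,0.4,0,0,0,10],
    [0,0,0,0,0,0,10],
    [0,0,0,0,0,0,10],
  ],
)

```text
clock: 8.6
tcp_pos: [0.458, 0.3514, 0.1584]
tcp_rot: [[0.975, 0.222, -0.001], [0.222, -0.975, -0.001], [-0.002, 0.0, -1.0]]
ft_force: [0.5, -0.4, -0.7]
finger_gap: 0.0208
```

```bash
python3 plan.py .4588 .351 .1049 ; python3 shot.py scene a7 335 130 60 50 13; python3 shot.py top a7t 120 180 60 50 13
```

```text
t 8.6 tcp [0.458  0.3514 0.1584] yaw 12.82 tilt [-0.0014 -0.0008] F [ 0.5 -0.4 -0.7] gap 0.0208
delta units tool axes [0.03 0.02 2.14] zturn units None
```

View pics/a7.png

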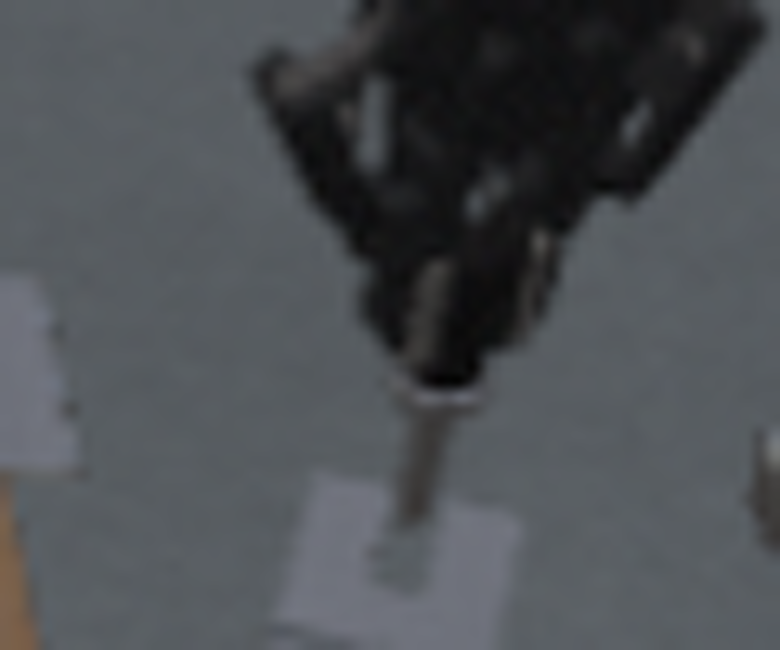

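View pics/a7t.png

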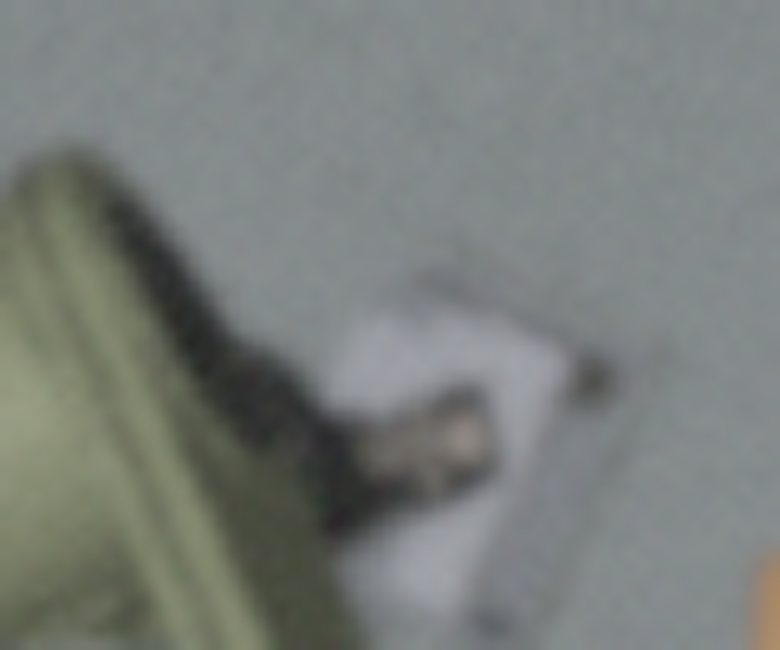

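```bash
python3 - <<'E'
from h import *
o=lambda x,y:((x+.5)/13-.5+335,(y+.5)/13-.5+130)
p=ctrl.get_state()["tcp_pos"];zo=p[2]-.0249;print(p,zo)
B=[back("scene",o(411,521),zo-.045),back("scene",o(438,402),zo)]
print(B)
# local plate outline fit
for nm,u in dict(fl=(315,473),fr=(524,515),slotL=(370,578),slotR=(436,592)).items(): print(nm,back("scene",o(*u),.08))
q=(.4680,.3504,np.radians(-24.5)); c,s=np.cos(q[2]),np.sin(q[2])
for b in B: d=b[:2]-q[:2]; print("in stand mm",1e3*(c*d[0]+s*d[1]),1e3*(-s*d[0]+c*d[1]))
E
python3 - <<'E'
import os;os.chdir('.')
import sys;sys.path.insert(0,'.')
from h import *
im=cv2.imread("pics/a7_full.png")
o=lambda p:tuple(((p-[335,130]+.5)*13).astype(int))
c=cv2.resize(im[130:180,335:395],None,fx=13,fy=13,interpolation=cv2.INTER_CUBIC); c=cv2.convertScaleAbs(c,alpha=1.4)
q=(.4680,.3504,np.radians(-24.5))
L=[(-.03,.028),(.046,.028),(.046,-.028),(-.03,-.028),(-.03,-.0075),(.01,-.0075),(.01,.0075),(-.03,.0075)]
cv2.polylines(c,[np.array([o(proj("scene",fr(q,(a,b,.08)))[0]) for a,b in L],np.int32)],True,(0,0,255),1)
cv2.line(c,o(proj("scene",fr(q,(-.03,0,.08)))[0]),o(proj("scene",fr(q,(.01,0,.08)))[0]),(0,255,0),1)
b=back("scene",((411.5)/13-.5+335,(521.5)/13-.5+130),.0885)
cv2.line(c,o(proj("scene",(b[0],b[1],.08))[0]),o(proj("scene",(b[0],b[1],.1335))[0]),(255,0,0),1)
cv2.imwrite("pics/a7o.png",c)
E
```

```text
[0.45877343 0.35187303 0.15970773] 0.13480773158128906
[array([0.46051988, 0.35348949, 0.08980773]), array([0.46405983, 0.35216066, 0.13480773])]
fl [0.4289215  0.33696975 0.08      ]
fr [0.45062709 0.38868637 0.08      ]
slotL [0.47105059 0.34127601 0.08      ]
slotR [0.47797262 0.35727723 0.08      ]
in stand mm -8.08781016838848 -0.29063612465587063
in stand mm -4.31553768860753 -0.0318268578283602
```

View pics/a7o.png

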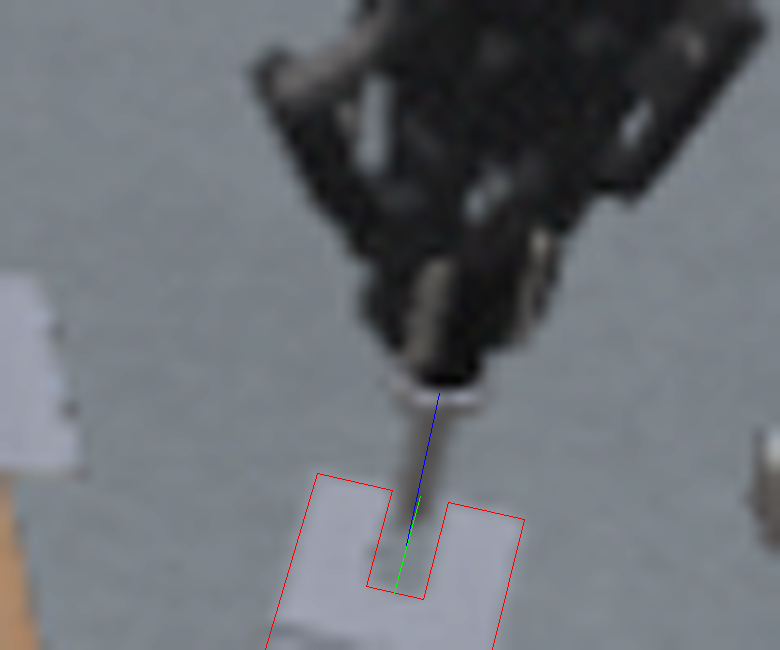

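>>> send_rows(
  targets=[
    [0.02,-0.03,0.3,0,0,0,10],
    [0,0,0.2,0,0,0,10],
    [0,0,0.2,0,0,0,10],
    [0,0,0,0,0,0,10],
  ],
)

```text
clock: 9.1
tcp_pos: [0.4579, 0.352, 0.1405]
tcp_rot: [[0.975, 0.222, -0.002], [0.222, -0.975, -0.001], [-0.002, 0.001, -1.0]]
ft_force: [-0.1, -0.8, -0.7]
finger_gap: 0.0205
```

```bash
python3 plan.py .4588 .351 .1049 ; python3 shot.py scene a8 335 130 60 50 13
```

```text
t 9.1 tcp [0.4579 0.352  0.1405] yaw 12.82 tilt [-0.002  -0.0011] F [-0.1 -0.8 -0.7] gap 0.0205
delta units tool axes [0.03 0.05 1.43] zturn units None
```

View pics/a8.png

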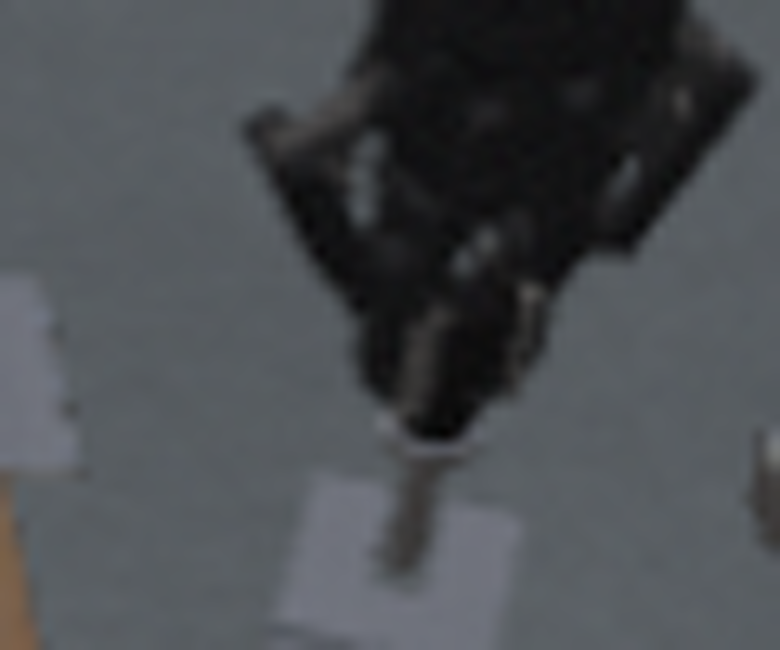

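>>> send_rows(
  targets=[
    [0,0,0.3,0,0,0,10],
    [0,0,0.3,0,0,0,10],
    [0,0,0.3,0,0,0,10],
    [0,0,0.2,0,0,0,10],
    [0,0,0.15,0,0,0,10],
    [0,0,0,0,0,0,10],
  ],
)

```text
clock: 9.75
tcp_pos: [0.4582, 0.3522, 0.1096]
tcp_rot: [[0.975, 0.222, -0.001], [0.222, -0.975, -0.001], [-0.002, 0.0, -1.0]]
ft_force: [-0.4, -0.4, -1.7]
finger_gap: 0.0206
```

```bash
python3 plan.py .4588 .351 .1049 ; python3 shot.py scene a9 335 130 60 50 13
```

```text
t 9.75 tcp [0.4582 0.3522 0.1096] yaw 12.81 tilt [-0.0014 -0.0008] F [-0.4 -0.4 -1.7] gap 0.0206
delta units tool axes [0.01 0.05 0.19] zturn units None
```

View pics/a9.png

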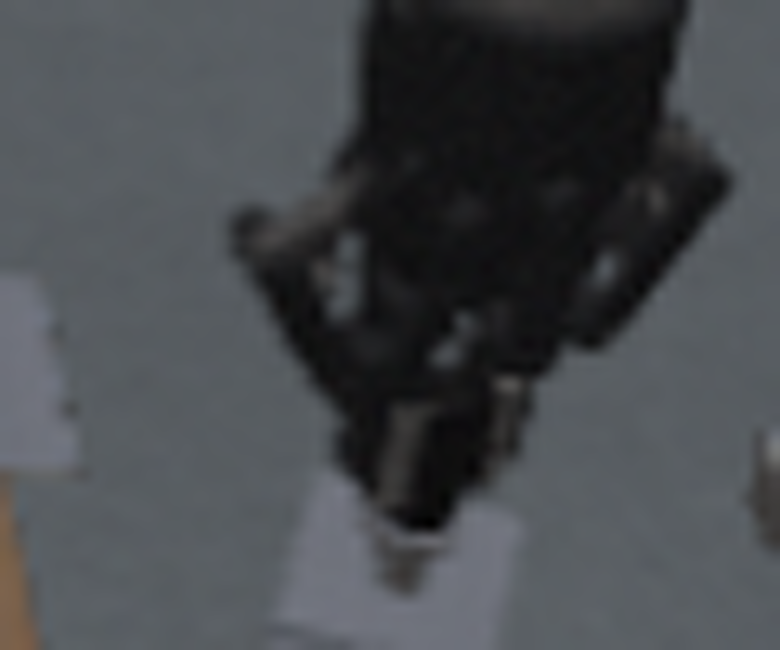

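>>> send_rows(
  targets=[
    [0,0,0.15,0,0,0,10],
    [0,0,0.05,0,0,0,10],
    [0,0,0,0,0,0,10],
  ],
)

```text
clock: 10.1
tcp_pos: [0.4586, 0.3524, 0.1054]
tcp_rot: [[0.975, 0.222, -0.0], [0.222, -0.975, -0.0], [-0.0, 0.0, -1.0]]
ft_force: [0.7, 0.1, -0.5]
finger_gap: 0.0209
```

```bash
python3 plan.py .4588 .351 .1049 ; python3 shot.py scene a10 335 130 60 50 13
```

```text
t 10.1 tcp [0.4586 0.3524 0.1054] yaw 12.82 tilt [-0.0002 -0.0001] F [ 0.7  0.1 -0.5] gap 0.0209
delta units tool axes [-0.01  0.06  0.02] zturn units None
```

View pics/a10.png

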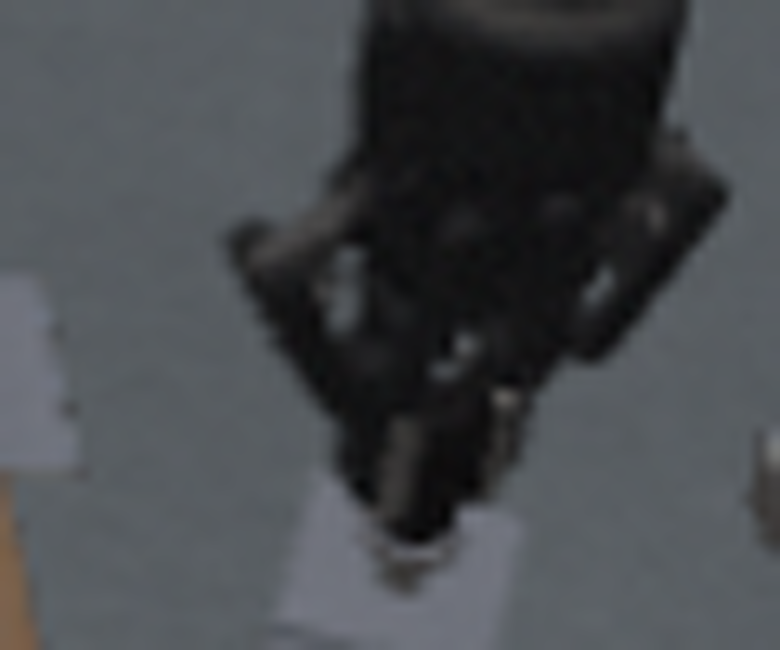

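>>> send_rows(
  targets=[
    [0,0,0.04,0,0,0,10],
    [0,0,0.04,0,0,0,10],
    [0,0,0,0,0,0,10],
  ],
)

```text
clock: 10.45
tcp_pos: [0.4591, 0.3527, 0.1048]
tcp_rot: [[0.975, 0.222, 0.001], [0.222, -0.975, 0.0], [0.001, -0.0, -1.0]]
ft_force: [-2.0, -1.6, 4.4]
finger_gap: 0.0208
```

>>> send_rows(
  targets=[
    [0,0,0,0,0,0,22],
    [0,0,0,0,0,0,26],
    [0,0,0,0,0,0,34],
    [0,0,0,0,0,0,45],
    [0,0,0,0,0,0,45],
    [0,0,0,0,0,0,45],
  ],
)

```text
clock: 11.05
tcp_pos: [0.4587, 0.3524, 0.1034]
tcp_rot: [[0.975, 0.222, -0.0], [0.222, -0.975, -0.0], [-0.0, 0.0, -1.0]]
ft_force: [0.0, 1.2, 0.2]
finger_gap: 0.0452
```

```bash
python3 plan.py .4588 .351 .1049 ; python3 shot.py scene a11 335 130 60 50 13
```

```text
t 11.05 tcp [0.4587 0.3524 0.1034] yaw 12.81 tilt [-0.0002 -0.0001] F [0.  1.2 0.2] gap 0.0452
delta units tool axes [-0.01  0.06 -0.06] zturn units None
```

View pics/a11.png

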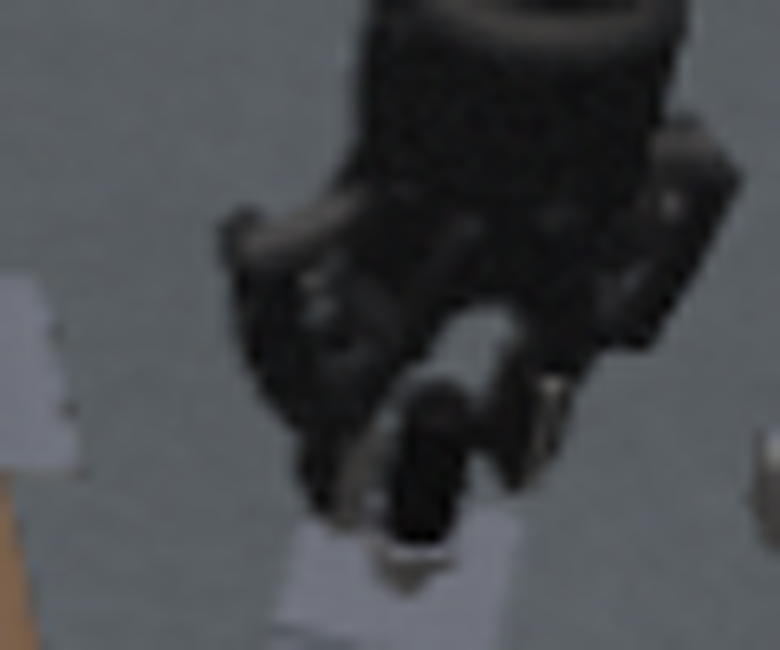

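>>> send_rows(
  targets=[
    [0,0,-0.2,0,0,0,45],
    [0,0,-0.5,0,0,0,45],
    [0,0,-0.8,0,0,0,45],
    [0,0,-0.9,0,0,0,45],
    [0,0,-0.9,0,0,0,45],
    [0,0,-0.6,0,0,0,45],
    [0,0,0,0,0,0,45],
  ],
)

```text
clock: 11.8
tcp_pos: [0.4607, 0.3536, 0.2049]
tcp_rot: [[0.975, 0.222, 0.006], [0.222, -0.975, 0.003], [0.007, -0.002, -1.0]]
ft_force: [0.5, 0.5, 0.3]
finger_gap: 0.0447
```

```bash
python3 plan.py .4658 .0307 .2; python3 shot.py scene a12 335 130 60 50 13
```

```text
t 11.8 tcp [0.4607 0.3536 0.2049] yaw 12.82 tilt [0.0062 0.0034] F [0.5 0.5 0.3] gap 0.0447
delta units tool axes [-2.67 12.64  0.15] zturn units None
```

View pics/a12.png

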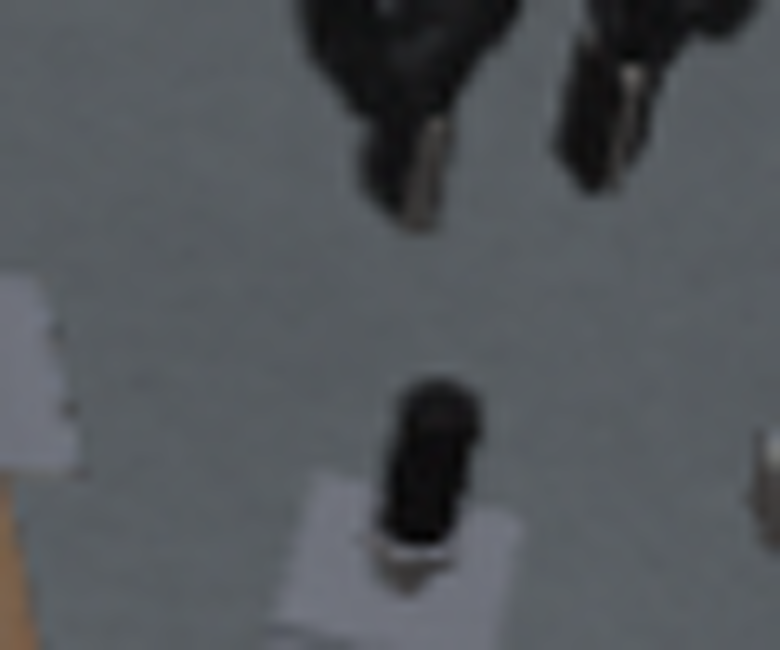

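>>> send_rows(
  targets=[
    [-0.1,0.45,0,0,0,0,45],
    [-0.19,0.9,0,0,0,0,45],
    [-0.19,0.9,0,0,0,0,45],
    [-0.19,0.9,0,0,0,0,55],
    [-0.19,0.9,0,0,0,0,60],
    [-0.19,0.9,0,0,0,0,60],
    [-0.19,0.9,0,0,0,0,60],
    [-0.19,0.9,0,0,0,0,60],
    [-0.19,0.9,0,0,0,0,60],
    [-0.19,0.9,0,0,0,0,60],
    [-0.19,0.9,0,0,0,0,60],
    [-0.19,0.9,0,0,0,0,60],
  ],
)

```text
clock: 13.05
tcp_pos: [0.461, 0.0864, 0.1992]
tcp_rot: [[0.975, 0.221, -0.004], [0.221, -0.975, -0.0], [-0.004, -0.0, -1.0]]
ft_force: [0.2, 0.2, -0.2]
finger_gap: 0.0598
```

>>> send_rows(
  targets=[
    [-0.19,0.9,0,0,0,0,60],
    [-0.19,0.9,0,0,0,0,60],
    [-0.1,0.5,0,0,0,0,60],
    [0,0,0,0,0,0,60],
    [0,0,0,0,0,0,60],
  ],
)

```text
clock: 13.55
tcp_pos: [0.4632, 0.0295, 0.2004]
tcp_rot: [[0.975, 0.221, -0.001], [0.221, -0.975, 0.001], [-0.001, -0.001, -1.0]]
ft_force: [-0.3, -0.0, 0.1]
finger_gap: 0.0601
```

```bash
python3 plan.py .466 .0308 .119 12.58; python3 shot.py scene a13 230 110 100 90 7;python3 shot.py top a13t 110 170 100 90 7
```

```text
t 13.55 tcp [0.4632 0.0295 0.2004] yaw 12.77 tilt [-0.0015  0.0008] F [-0.3 -0.   0.1] gap 0.0601
delta units tool axes [ 0.12 -0.02  3.25] zturn units 0.03
```

View pics/a13.png

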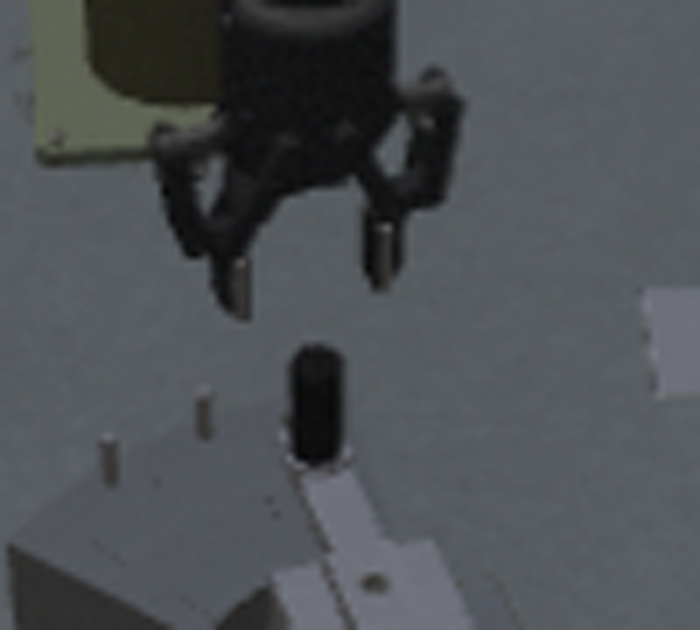

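View pics/a13t.png

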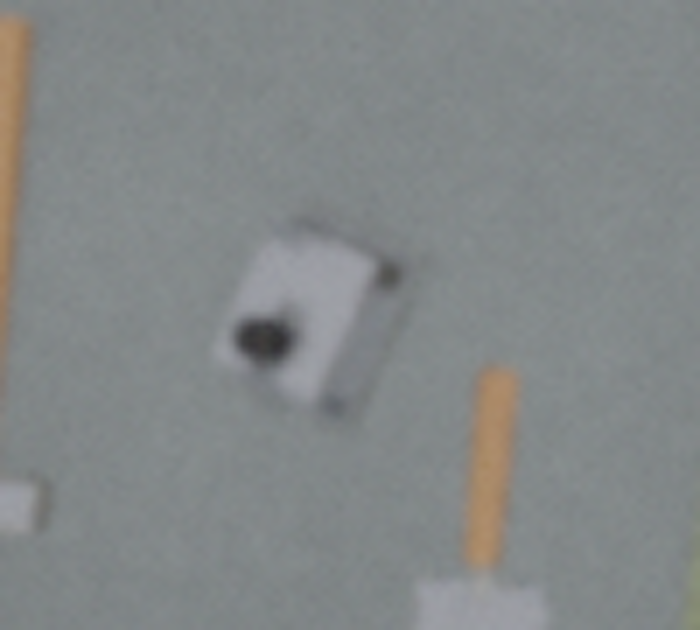

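Run:
```python
from h import *
q=(.4679,.3476,np.radians(-25))
b=back("top",(147.2,218.2),.11);c,s=np.cos(q[2]),np.sin(q[2]);d=b[:2]-q[:2];print(b,c*d[0]+s*d[1]+.01,-s*d[0]+c*d[1])
o=lambda x,y:((x+.5)/13-.5+335,(y+.5)/13-.5+130)
q=(.468,.3504,np.radians(-24.5));c,s=np.cos(q[2]),np.sin(q[2])
b=back("scene",o(416,547),.083);d=b[:2]-q[:2];print(b,c*d[0]+s*d[1]+.01,-s*d[0]+c*d[1])
b=back("scene",o(440,400),.129);d=b[:2]-q[:2];print(b,c*d[0]+s*d[1]+.01,-s*d[0]+c*d[1])
```

```text
[0.45817021 0.35144836 0.11      ] -0.00044456797997497084 -0.0006241900088647459
[0.46346891 0.35520876 0.083     ] 0.0038827222441572534 0.0024967751793847446
[0.45691485 0.3555975  0.129     ] -0.002242426289833557 0.00013259097162600549
```

>>> send_rows(
  targets=[
    [0.12,-0.05,0.3,0,0,0,60],
    [0,0,0.6,0,0,0,60],
    [0,0,0.7,0,0,0,60],
    [0,0,0.7,0,0,0,55],
    [0,0,0.6,0,0,0,48],
    [0,0,0.3,0,0,0,40],
    [0,0,0,0,0,0,38],
  ],
)

```text
clock: 14.35
tcp_pos: [0.4653, 0.0318, 0.1196]
tcp_rot: [[0.975, 0.223, -0.003], [0.223, -0.975, 0.0], [-0.003, -0.001, -1.0]]
ft_force: [-0.7, 0.2, -0.2]
finger_gap: 0.0379
```

```bash
python3 plan.py .466 .0308 .119 12.58; python3 shot.py scene a14 230 110 100 90 7
```

```text
t 14.35 tcp [0.4653 0.0318 0.1196] yaw 12.87 tilt [-0.0032  0.0005] F [-0.7  0.2 -0.2] gap 0.0379
delta units tool axes [0.02 0.05 0.02] zturn units 0.05
```

View pics/a14.png

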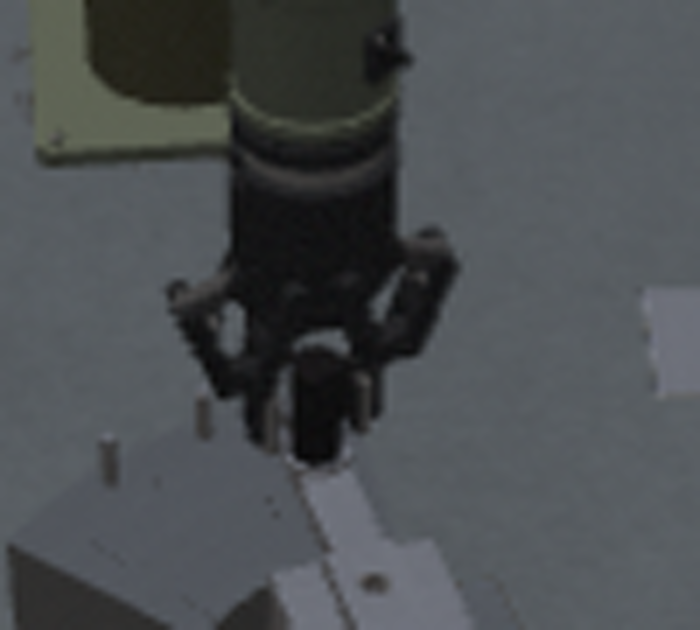

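>>> send_rows(
  targets=[
    [0,0,0,0,0,0,30],
    [0,0,0,0,0,0,26],
    [0,0,0,0,0,0,18],
    [0,0,0,0,0,0,12],
    [0,0,0,0,0,0,12],
  ],
)

```text
clock: 14.9
tcp_pos: [0.4666, 0.0317, 0.1218]
tcp_rot: [[0.975, 0.222, 0.001], [0.222, -0.975, 0.001], [0.001, -0.001, -1.0]]
ft_force: [-2.5, 4.8, 4.5]
finger_gap: 0.0247
```

Run:
```python
from h import *
s=ctrl.get_state();p=s["tcp_pos"];R=s["tcp_rot"];print(p,s["ft_force"],s["finger_gap"],np.degrees(np.arctan2(R[1,0],R[0,0])))
# lever fr: pivot relative to current grip, yaw 12.6
th=np.radians(12.6); piv=p[:2]+.16*np.array([np.cos(th),np.sin(th)]);print("piv",piv)
N=8;prev=p[:2]
cy=np.arctan2(R[1,0],R[0,0])
for i in range(1,N+1):
    a=.33*i/N; g=piv-.16*np.array([np.cos(th+a),np.sin(th+a)]); d=(g-prev)
    x=np.array([np.cos(cy),np.sin(cy)]);y=np.array([np.sin(cy),-np.cos(cy)])
    print(i,np.round(g,4),np.round([d@x/.025,d@y/.025],3),"turn",round(-np.degrees(.33/N)/6,3)); prev=g; cy+=.33/N
```

```text
[0.46663791 0.03174409 0.12183681] [-2.50012153  4.75094726  4.5422184 ] 0.024712341335561792 12.831840025836668
piv [0.62278459 0.06664701]
1 [0.4682 0.0253] [0.004 0.264] turn -0.394
2 [0.47  0.019] [0.004 0.264] turn -0.394
3 [0.4721 0.0127] [0.004 0.264] turn -0.394
4 [0.4745 0.0066] [0.004 0.264] turn -0.394
5 [0.4771 0.0005] [0.004 0.264] turn -0.394
6 [ 0.4799 -0.0054] [0.004 0.264] turn -0.394
7 [ 0.483  -0.0113] [0.004 0.264] turn -0.394
8 [ 0.4864 -0.017 ] [0.004 0.264] turn -0.394
```

>>> send_rows(
  targets=[
    [0,0.13,0,0,0,-0.2,12],
    [0,0.26,0,0,0,-0.39,12],
    [0,0.26,0,0,0,-0.39,12],
    [0,0.26,0,0,0,-0.39,12],
    [0,0.26,0,0,0,-0.39,12],
    [0,0.26,0,0,0,-0.39,12],
    [0,0.26,0,0,0,-0.39,12],
    [0,0.26,0,0,0,-0.39,12],
    [0,0.13,0,0,0,-0.2,12],
    [0,0,0,0,0,0,12],
    [0,0,0,0,0,0,12],
  ],
)

```text
clock: 16.0
tcp_pos: [0.4853, -0.0156, 0.1219]
tcp_rot: [[0.852, 0.523, 0.001], [0.523, -0.852, 0.003], [0.002, -0.002, -1.0]]
ft_force: [-2.6, 8.3, 5.4]
finger_gap: 0.0246
```

```bash
python3 plan.py .4864 -.017 .119 31.5; python3 shot.py scene a15 230 110 100 90 7; python3 shot.py top a15t 200 160 90 80 8
```

```text
t 16.0 tcp [ 0.4853 -0.0156  0.1219] yaw 31.52 tilt [0.0007 0.0033] F [-2.6  8.3  5.4] gap 0.0246
delta units tool axes [0.01 0.07 0.11] zturn units 0.0
```

View pics/a15.png

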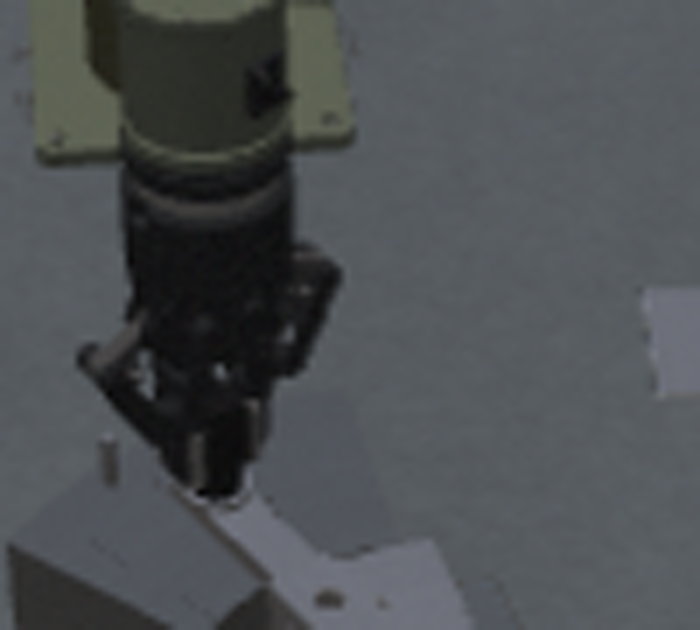

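View pics/a15t.png

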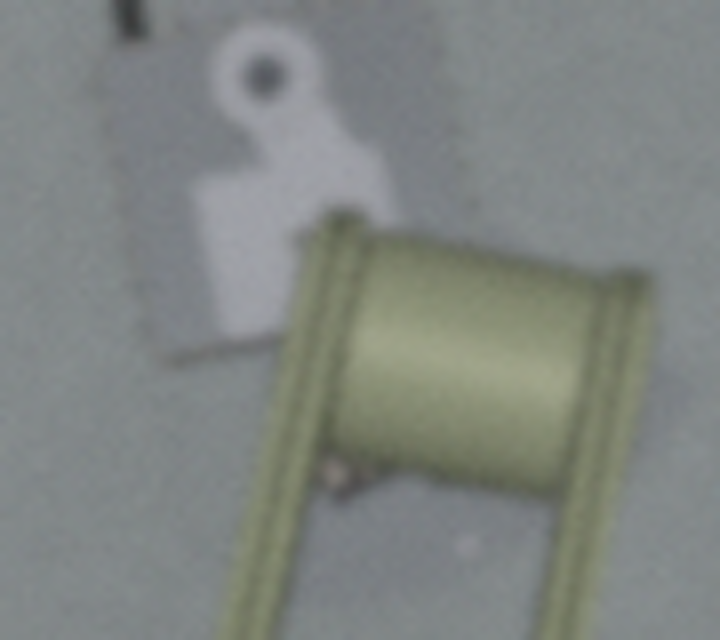

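Run:
```python
from h import *
o=lambda x,y:((x+.5)/7-.5+230,(y+.5)/7-.5+110)
q=(.6220,.0691,np.radians(12.58))
for z,a,b in((.1,(375,583),(329,600)),(.102,(319,460),(216,490))):
    A=back("scene",o(*a),z);B=back("scene",o(*b),z)
    f=lambda P:np.arctan2(q[1]+.001-P[1],q[0]-P[0]); print(A,B,"angles",f(A),f(B),"diff",f(B)-f(A),[np.hypot(q[0]-P[0],q[1]-P[1]) for P in(A,B)])
```

```text
[0.55504336 0.05470913 0.1       ] [0.56390149 0.03252759 0.1       ] angles 0.22593844991299553 0.5740531442621227 diff 0.34811469434912723 [np.float64(0.06848568587928874), np.float64(0.0686511285678423)]
[0.47256243 0.03711232 0.102     ] [ 0.48867064 -0.01367175  0.102     ] angles 0.21726135478774572 0.5609737393652685 diff 0.3437123845775228 [np.float64(0.15282277099239547), np.float64(0.1569327303482908)]
```

>>> send_rows(
  targets=[
    [0,0,0,0,0,0,12],
    [0,0,0,0,0,0,12],
    [0,0,0,0,0,0,12],
    [0,0,0,0,0,0,12],
  ],
)

```text
clock: 16.5
tcp_pos: [0.4853, -0.0156, 0.1219]
tcp_rot: [[0.852, 0.523, 0.001], [0.523, -0.852, 0.003], [0.002, -0.002, -1.0]]
ft_force: [-1.8, 8.8, 5.8]
finger_gap: 0.0249
```

```bash
python3 plan.py .4864 -.017 .119 31.5; python3 shot.py scene a16 335 130 60 50 13; python3 -c "
import cv2,numpy as np
a=cv2.imread('pics/scene0.png');b=cv2.imread('pics/a16_full.png');cv2.imwrite('pics/a17.png',b)"
```

```text
t 16.5 tcp [ 0.4853 -0.0156  0.1219] yaw 31.52 tilt [0.0007 0.0032] F [-1.8  8.8  5.8] gap 0.0249
delta units tool axes [0.01 0.07 0.11] zturn units 0.0
```

View pics/a16.png

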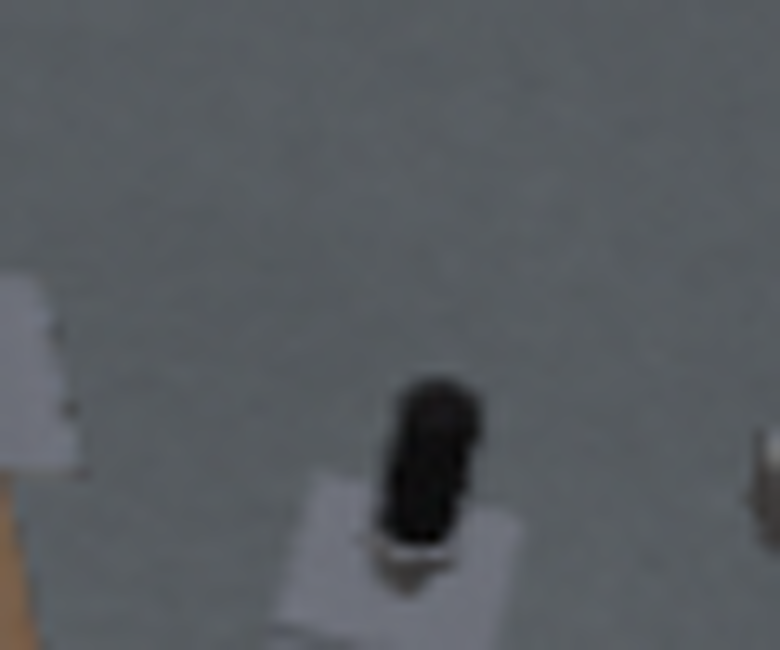

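View pics/a17.png

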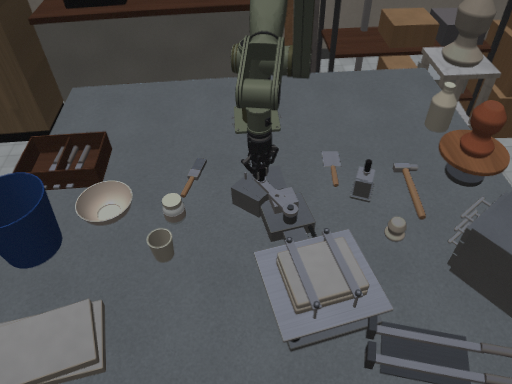

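The pin hangs upright at about (367, 168), the bystanders are where they started, and the lever is held steady with about 9 N of spring load.

```bash
python3 -c "
from rig import ctrl
print(ctrl.job_done())"
```

```text
the job is handed in; nothing more can be done
None
```

I drew the pin straight up out of the bore and hung it by its collar in the stand's notch. After letting go of it, I pinched the lever's handle and swung it to the run position. I handed the job in at about 16.6 s (limit 51 s) with the gripper still holding the lever; no verdict was reported.

**Last checks:**
- **Lever:** the arm's pose puts it at about 0.32 rad, and the scene camera at about 0.345 rad. Both are inside 0.24–0.42. The pose did not change over the last 0.4 s, and the wrist read about 9 N of side load, near the expected 10 N. The pointer tip itself was hidden by the arm, so I did not see it between the studs.
- **Pin:** it hung upright and looked the same after the lever moved as before. Its measured place was within about 4 mm along the slot and 0–2.5 mm off the centre line.
- **Bystanders:** none looked moved in the last scene picture; I judged this by eye and did not measure it.

**What disagreed:** the two cameras differed by about 3 mm sideways from each other and from the arm. I therefore set the pin's final position by comparing pin and slot in the scene picture.

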